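# Find the unlocked fuse carrier by tug and pull it

## Robot

A 6-joint arm with a two-finger parallel gripper is mounted at the origin on a cart in front of the work surface, level with it; the furniture and walls round the work are solid. World frame = base frame: x ahead of the robot, y to its left, z up, the work surface at z = 0. Lengths are in m, angles in rad, forces in N, time in s.
With the tool pointing down it reaches from about 0.275 to 0.725 m from the base axis. Payload 5.6 kg.
Tool frame: the origin (TCP) lies at the very end of the fingers, on their centre line; the grasp point (between the pads) lies arm.hold_point_z behind it (arm.hold_point_z is the distance from the TCP to the grasp point, in m); z points along the fingers, y is the line along which they close (so a half turn about z gives the same grasp; the last joint's range is limited). The gripper opens to 85 mm and grips with 20 to 120 N. Pads are 22 mm wide; open, the fingers measure 114 mm over their backs; the gripper's body (76 mm by 85 mm) begins 54 mm behind the grasp point. The pads swing forward as they close: fully open they stand 13 mm farther back than shut.
Start: joints at [-1.011, 0.255, 0.108, 0, -1.424, -0.285], TCP at [0.149, -0.529, 0.231] pointing down, gripper open.
Joint ranges: [-2.95, 2.95], [-1.21, 1.97], [-1.09, 1.5], [-2.87, 1.71], [-2.94, -0.07], [-3.05, 3.05]. Speed limits (rad/s): [2.57, 2.57, 3.14, 3.14, 3.14, 3.14].

## Interface

Orientations are given as a rotation vector (axis times angle).
In Python, from bench import arm, viewer gives the robot as it stands. The module is installed in compiled form; this text tells all that it offers.
- The arm moves only by the tool play_rows, never from a script. Its argument "steps" is a list of rows, each a list of 7 numbers: the turn, a rotation vector about the tool's x, y, z normalised to -1 to 1, where 1 is pi/2 rad, then the shift along the tool's x, y, z normalised to -1 to 1, where 1 is 400 mm, then the gripper command: -1 is shut, 1 is fully open, values between are in proportion. In form: [[wx, wy, wz, x, y, z, grip], ...]. A call has 1 to 10 rows; each row shifts and turns the commanded pose from where the row before left it, along the tool's axes as they then stand; what a row does not reach is not made up. A row lasts 1/12 s, in which the tool goes at most 41.7 mm and 7.16 degrees, less where a joint would pass 70% of its speed; a pose out of reach is approached as far as the arm can. A call with a number of a shift or a turn outside -1 to 1 is refused whole. A call with a gripper value outside its range is refused whole. The fingers move at their own pace and stop on an object; "force" is the grip in N (left out, the last holds). Time passes only in rows, so rows that do not move let the fingers close. It gives the time, the measured TCP pose, the force, the opening and the grip force at its end, in the units of the state.
- arm.get_obs(): the state, without advancing time (a new reading comes with each control period).
- viewer.get_image(name): name is "scene" or "top"; returns (picture, depth): 480x640x3 uint8, red, green, blue; 480x640 float32, m along the optical axis (not along the pixel's ray), 0 where there is no reading.
- viewer.camera_params(name): a dict with "camera_matrix" (3x3 intrinsics, pixels), "world_from_camera" (4x4, takes a point from camera to world coordinates). Camera axes: x right, y down, z forward; pixel columns grow to the right and rows downward; lengths in m; the calibration is good to about 2 mm. A picture is of the moment at which its call begins. camera_params takes no time and is no camera call.
- arm.finish_job(): hands the job in; it is judged then, once.
The state is a dict: "time_s": time; "qpos": joint angles; "dq": joint speeds; "joint_efforts": joint torques, N m; "tcp_pos": TCP position; "ee_rot": TCP orientation; "wrist_force": force on the tool from outside, world axes, zero at the start; "wrist_torque": the same for the moment, N m; "finger_gap": opening from 0.0 (shut) to 1.0 (fully open); "finger_force": force on a finger pad.
Only numpy, scipy, OpenCV 4.12 (cv2) and the standard library are available. Lean on these libraries where they do the work, as an engineer would, in place of code of your own. Each camera call takes 0.05 s, during which the arm holds its last target. There are 200 camera calls.

## Task

Two of the three alike orange fuse carriers in the grey fuse block are locked in; the spent one is unlocked and held only by its spring catch. Find it by tugging at the carriers, pull it out against the catch and stand it upright on its foot in the steel tray, with the other two fully home. Do not pull so hard that the block comes off its suction feet, and leave the beaker, timer and vial standing where they are.

Things in the scene. Friction and masses are not known exactly. Their poses are not given: they have to be found in the camera images.
- block_feet: grey fuse block, 74 x 183 mm, top 50 mm above the worktop, on four suction feet. Origin on the worktop under its middle, z up, y along the row of sockets (carriers 1, 2, 3 at y = -55, 0, +55 mm), x across. Sockets open straight up and have sprung detent balls. A lock bar inside locks two of the three carriers; which one is free changes from run to run and cannot be seen.
- block (a joint): how far (m) the fuse block has been pulled up on its suction feet: 0 standing. It begins to rise at 12 to 20 N of upward pull and rises 1 mm for each further 5 N; past 5 mm (about 35 to 43 N) the feet come off.
- carrier_1_grip (a point): grip point of fuse carrier 1 (all look alike): orange handle with flat faces, 18 mm thick (its x), 26 mm wide (its y, along the row), over an orange flange 28 x 32 mm. Point on the axis, 13 mm below the handle's top, 23 mm above the flange's top, 62 mm above the foot's underside; z up. Home, the flange lies on the block and the shank is 34 mm deep in the socket.
- carrier_2_grip (a point): grip point of fuse carrier 2 (all look alike): orange handle with flat faces, 18 mm thick (its x), 26 mm wide (its y, along the row), over an orange flange 28 x 32 mm. Point on the axis, 13 mm below the handle's top, 23 mm above the flange's top, 62 mm above the foot's underside; z up. Home, the flange lies on the block and the shank is 34 mm deep in the socket.
- carrier_3_grip (a point): grip point of fuse carrier 3 (all look alike): orange handle with flat faces, 18 mm thick (its x), 26 mm wide (its y, along the row), over an orange flange 28 x 32 mm. Point on the axis, 13 mm below the handle's top, 23 mm above the flange's top, 62 mm above the foot's underside; z up. Home, the flange lies on the block and the shank is 34 mm deep in the socket.
- carrier_1: fuse carrier 1: 75 mm tall, about 70 g, brass foot 22 mm across, flat beneath; origin at the middle of the foot's underside, z up. Pulled straight up, a free one yields within some 4 mm at 6 to 14 N, is past its catch by 10 mm and then slides out easily; a locked one moves 1 to 2 mm, then holds fast however hard it is pulled; pushed back or let go, it goes home again.
- carrier_2: fuse carrier 2: 75 mm tall, about 70 g, brass foot 22 mm across, flat beneath; origin at the middle of the foot's underside, z up. Pulled straight up, a free one yields within some 4 mm at 6 to 14 N, is past its catch by 10 mm and then slides out easily; a locked one moves 1 to 2 mm, then holds fast however hard it is pulled; pushed back or let go, it goes home again.
- carrier_3: fuse carrier 3: 75 mm tall, about 70 g, brass foot 22 mm across, flat beneath; origin at the middle of the foot's underside, z up. Pulled straight up, a free one yields within some 4 mm at 6 to 14 N, is past its catch by 10 mm and then slides out easily; a locked one moves 1 to 2 mm, then holds fast however hard it is pulled; pushed back or let go, it goes home again.
- tray: open steel tray, fixed, 100 (x) x 130 (y) x 18 mm high, walls and floor 3 mm or a little more, origin at the middle of its underside, z up. (A tall glass apparatus stands to the right of tray and block: keep the arm clear of it.)
- beaker: bystander: clear glass beaker, 72 mm wide, 93 mm tall, origin at the middle of its underside.
- timer: bystander: white lab timer standing on its foot, 20 x 66 x 62 mm, origin at the middle of its underside.
- vial: bystander: sample vial with a blue cap, 28 mm wide, 58 mm tall, origin at the middle of its underside.

How it is judged:
At the end, for the whole second after the job is handed in: One carrier stands upright (within 0.15 rad), at rest, on the floor of the tray; the other two are home in their sockets, flange on the block (within 2.5 mm); the block stands down on its feet (within 1.5 mm) (((x of carrier_1_grip in the frame of tray between -0.042 and 0.042 m and y of carrier_1_grip in the frame of tray between -0.057 and 0.057 m and z of carrier_1_grip in the frame of tray below 0.072 m and angle between carrier_1_grip's own z axis and vertical below 0.15 rad and linear speed of carrier_1 below 0.02 m/s and z of carrier_2_grip in the frame of block_feet between 0.0745 and 0.0805 m and x of carrier_2_grip in the frame of block_feet between -0.005 and 0.005 m and y of carrier_2_grip in the frame of block_feet between -0.005 and 0.005 m and z of carrier_3_grip in the frame of block_feet between 0.0745 and 0.0805 m and x of carrier_3_grip in the frame of block_feet between -0.005 and 0.005 m and y of carrier_3_grip in the frame of block_feet between 0.05 and 0.06 m) or (x of carrier_2_grip in the frame of tray between -0.042 and 0.042 m and y of carrier_2_grip in the frame of tray between -0.057 and 0.057 m and z of carrier_2_grip in the frame of tray below 0.072 m and angle between carrier_2_grip's own z axis and vertical below 0.15 rad and linear speed of carrier_2 below 0.02 m/s and z of carrier_1_grip in the frame of block_feet between 0.0745 and 0.0805 m and x of carrier_1_grip in the frame of block_feet between -0.005 and 0.005 m and y of carrier_1_grip in the frame of block_feet between -0.06 and -0.05 m and z of carrier_3_grip in the frame of block_feet between 0.0745 and 0.0805 m and x of carrier_3_grip in the frame of block_feet between -0.005 and 0.005 m and y of carrier_3_grip in the frame of block_feet between 0.05 and 0.06 m) or (x of carrier_3_grip in the frame of tray between -0.042 and 0.042 m and y of carrier_3_grip in the frame of tray between -0.057 and 0.057 m and z of carrier_3_grip in the frame of tray below 0.072 m and angle between carrier_3_grip's own z axis and vertical below 0.15 rad and linear speed of carrier_3 below 0.02 m/s and z of carrier_1_grip in the frame of block_feet between 0.0745 and 0.0805 m and x of carrier_1_grip in the frame of block_feet between -0.005 and 0.005 m and y of carrier_1_grip in the frame of block_feet between -0.06 and -0.05 m and z of carrier_2_grip in the frame of block_feet between 0.0745 and 0.0805 m and x of carrier_2_grip in the frame of block_feet between -0.005 and 0.005 m and y of carrier_2_grip in the frame of block_feet between -0.005 and 0.005 m)) and value of joint block below 0.0015 m); the robot touches nothing.
It fails at once if the fuse block is pulled more than 5 mm up, off its suction feet (value of joint block above 0.005 m).
It fails at once if the beaker is shifted by more than 25 mm or tipped (distance of beaker from where it was at the start of the episode above 0.025 m or angle between beaker's own z axis and vertical above 0.4 rad).
It fails at once if the timer is shifted by more than 25 mm or tipped (distance of timer from where it was at the start of the episode above 0.025 m or angle between timer's own z axis and vertical above 0.4 rad).
It fails at once if the vial is shifted by more than 25 mm or tipped (distance of vial from where it was at the start of the episode above 0.025 m or angle between vial's own z axis and vertical above 0.4 rad).
It also fails if it takes over 64 s, if anything falls off the work surface, if the arm or the gripper's body presses on something with over 40 N, if the wrist force passes 120 N, or if a joint passes its speed limit or range.

## Working session

There is one attempt and no reset: what is moved stays moved. The work goes in short steps, Python scripts to look and compute and a tool call to move; the robot and the scene stay as the last step left them, time stands still between calls to the robot, and variables do not carry over. Pictures are saved under pics/ and viewed, at most 10 in all, crops included, and the job is handed in when it is done.

Besides the shell and the picture viewer there is one more tool, called by a JSON object that holds its "name" and its "arguments". play_rows: Moves the arm, as the interface text tells. Its arguments: {"type":"object","properties":{"steps":{"type":"array"},"force":{"type":"number"}},"required":["steps"]}

```bash
mkdir -p pics; cat > h.py <<'E'
import numpy as np, cv2
from bench import arm, viewer
from scipy.spatial.transform import Rotation as R
def px(name,d,u,v):
    p=viewer.camera_params(name);K=p["camera_matrix"];T=p["world_from_camera"]
    z=d[v,u];c=np.array([(u-K[0,2])/K[0,0]*z,(v-K[1,2])/K[1,1]*z,z,1]);return (np.array(T)@c)[:3]
def cloud(name,d):
    p=viewer.camera_params(name);K=np.array(p["camera_matrix"]);T=np.array(p["world_from_camera"])
    v,u=np.mgrid[:480,:640];c=np.stack([(u-K[0,2])/K[0,0]*d,(v-K[1,2])/K[1,1]*d,d],-1)
    return c@T[:3,:3].T+T[:3,3]
E
python3 - <<'E'
from h import *
for n in("top","scene"):
    i,d=viewer.get_image(n);np.save(n+".npy",d);cv2.imwrite(f"pics/{n}0.png",i[:,:,::-1]);cv2.imwrite(n+".png",i[:,:,::-1])
o=arm.get_obs();print(o,arm.hold_point_z);print(R.from_rotvec(o["ee_rot"]).as_matrix())
E
```

```text
{'time_s': 0.1, 'qpos': array([-1.01140440e+00,  2.55663997e-01,  1.07177240e-01, -3.90625834e-04,
       -1.42388722e+00, -2.84592048e-01]), 'dq': array([-0.0001464 , -0.00207556,  0.00179591,  0.00071637, -0.00057332,
       -0.00144545]), 'joint_efforts': array([-2.95713675e-03, -3.87605417e+01,  2.38471270e+01,  5.37785098e+00,
       -3.82096303e-03,  3.16063293e-06]), 'tcp_pos': array([ 0.14917519, -0.52894867,  0.23052075]), 'ee_rot': array([ 4.30167937e-01, -3.11170506e+00, -2.50911310e-03]), 'wrist_force': array([ 0.67463205, -0.39563643,  0.08832017]), 'wrist_torque': array([-0.00216093,  0.02295161, -0.00349171]), 'finger_force': 0.0, 'finger_gap': 1.005086012070274} 0.0187
[[-9.62495099e-01 -2.71298588e-01 -5.09687238e-04]
 [-2.71299057e-01  9.62493867e-01  1.54223221e-03]
 [ 7.21654191e-05  1.62266861e-03 -9.99998681e-01]]
```

View pics/top0.png

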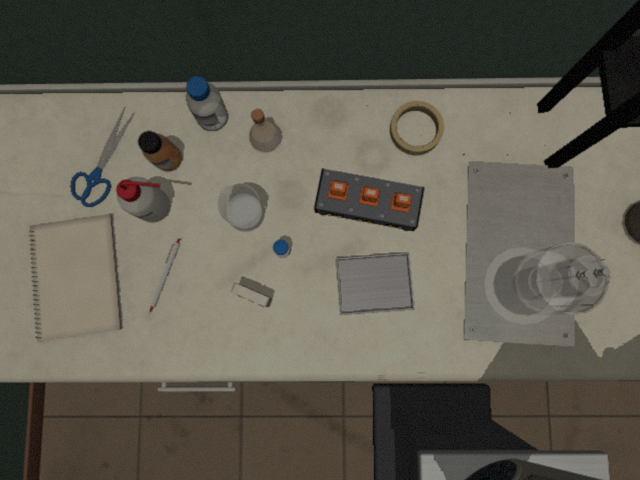

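View pics/scene0.png

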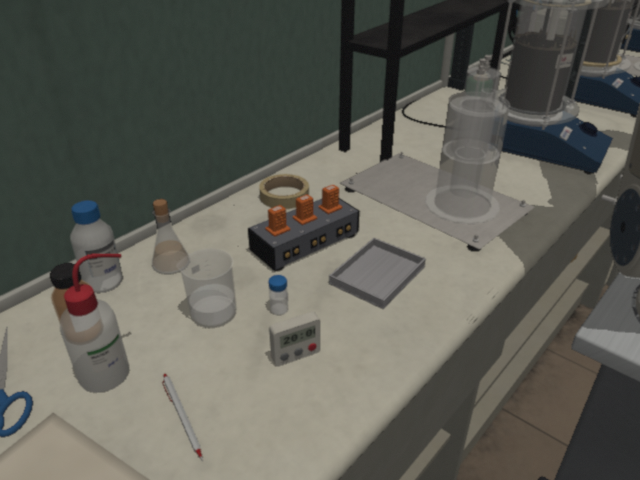

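The top view shows the orange handles near (338,187), (370,194) and (402,200), with the tray around (375,283). The beaker is at (245,210), the vial at (281,247), the timer at (252,293), and the glass apparatus is to the right.

```bash
python3 - <<'E'
from h import *
d=np.load("top.npy");P=cloud("top",d);im=cv2.imread("top.png")
hsv=cv2.cvtColor(im,cv2.COLOR_BGR2HSV)
box=np.zeros((480,640),bool);box[165:235,310:430]=1
m=box&(hsv[...,0]<15)&(hsv[...,1]>150)
n,l,s,c=cv2.connectedComponentsWithStats(m.astype(np.uint8))
for k in range(1,n):
    if s[k,4]<20: continue
    q=P[(l==k)];z=q[:,2];t=q[z>0.095]
    print("c",c[k],s[k],np.percentile(z,[5,50,95]),"top",len(t),t.mean(0) if len(t) else "",(t.min(0),t.max(0)) if len(t) else "")
    f=q[(z<.065)];print("  flange",f.min(0),f.max(0))
b=box&(P[...,2]>.04)&(P[...,2]<.053)&(hsv[...,2]<110)
def rect(m):
    r=cv2.minAreaRect((P[m][:,:2]*1000).astype(np.float32));return r
print("block",rect(b),P[b][:,2].mean())
tb=np.zeros((480,640),bool);tb[245:320,328:420]=1
t=tb&(P[...,2]>.012)&(P[...,2]<.03);print("traywall",rect(t))
for n,(u,v) in dict(tl=(337,257),tr=(409,253),br=(413,308),bl=(341,313),beak=(245,210),vial=(281,247),timer=(253,292),floor=(375,283),glass=(575,280),tape=(417,128)).items(): print(n,px("top",d,u,v).round(3))
s=P[150:450,:][P[150:450,:,2]>.1]
T=viewer.camera_params("top");print(T)
big=cv2.resize(im[160:320,300:430],None,fx=4.5,fy=3.75*1,interpolation=cv2.INTER_CUBIC);cv2.imwrite("pics/crop1.png",big)
E
```

```text
c [338.01581028 190.88932806] [328 181  20  19 253] [0.05349174 0.07766017 0.09326962] top 4 [0.49238648 0.30812658 0.53826294] (array([0.38760475, 0.3014868 , 0.09511741]), array([0.60233102, 0.31315385, 0.98125785]))
  flange [0.58320509 0.28005827 0.05147274] [0.61233168 0.31321737 0.06469981]
c [368.77647059 196.88627451] [359 187  20  19 255] [0.05350875 0.07460412 0.0936607 ] top 4 [0.43642087 0.29742625 0.75996578] (array([0.38760475, 0.25024344, 0.09608958]), array([0.58286925, 0.31315385, 0.98125785]))
  flange [0.57148091 0.22667178 0.04959983] [0.60278218 0.25975843 0.06478819]
c [400.24904215 202.62835249] [391 193  21  19 261] [0.05308482 0.07453083 0.09353395] top 1 [0.38760475 0.31315385 0.98125785] (array([0.38760475, 0.31315385, 0.98125785]), array([0.38760475, 0.31315385, 0.98125785]))
  flange [0.56082413 0.17527083 0.04771344] [0.59208997 0.20496313 0.06472434]
block ((587.5476684570312, 241.4718017578125), (183.22015380859375, 73.7444839477539), 78.85281372070312) 0.05040968844441042
traywall ((439.91168212890625, 232.17971801757812), (99.90119171142578, 129.98184204101562), 3.9414186477661133)
tl [0.488 0.298 0.002]
tr [0.494 0.168 0.001]
br [0.396 0.166 0.017]
bl [0.388 0.292 0.017]
beak [0.57  0.461 0.03 ]
vial [0.5   0.394 0.061]
timer [0.424 0.441 0.062]
floor [0.441 0.231 0.004]
glass [ 0.429 -0.007  0.265]
tape [ 0.73   0.146 -0.002]
{'camera_matrix': array([[544.96270026,   0.        , 318.11731358],
       [  0.        , 544.96270026, 232.78816381],
       [  0.        ,   0.        ,   1.        ]]), 'world_from_camera': array([[-0.00532341, -0.98922174,  0.14632844,  0.38760475],
       [-0.99979099,  0.00815359,  0.01874836,  0.31315385],
       [-0.01973939, -0.14619805, -0.98905838,  0.98125785],
       [ 0.        ,  0.        ,  0.        ,  1.        ]])}
```

View pics/crop1.png

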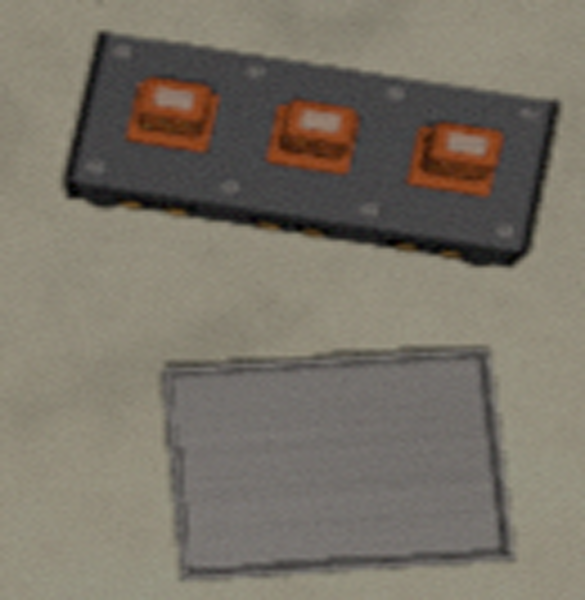

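The crop shows three carriers, seated alike, and an empty tray. Next I'll refine the handle tops and map the glass obstacle.

```bash
python3 - <<'E'
from h import *
for n in("top","scene"):
    P=cloud(n,np.load(n+".npy"))
    q=P.reshape(-1,3);ok=(np.load(n+".npy").ravel()>0)&(q[:,0]>.2)&(q[:,0]<.75)
    for lo,hi in((.03,.1),(.1,.2),(.2,.3),(.3,.4),(.4,.7)):
        g=q[ok&(q[:,1]>-.3)&(q[:,1]<.12)&(q[:,2]>lo)&(q[:,2]<hi)]
        if len(g)>3: print(n,lo,len(g),np.percentile(g,[1,99],axis=0).round(3).tolist())
    im=cv2.imread(n+".png");hsv=cv2.cvtColor(im,cv2.COLOR_BGR2HSV)
    R0=np.array([[.981,-.193],[.193,.981]])
    loc=(P[...,:2]-[.5875,.2415])@R0   # block-frame coords
    for y in(.055,0,-.055):
        m=(abs(loc[...,0])<.02)&(abs(loc[...,1]-y)<.025)&(P[...,2]>.086)&(P[...,2]<.096)
        w=loc[m]*1000;print(n,y,m.sum(),np.percentile(w,[3,97],axis=0).mean(0).round(1),np.ptp(w,axis=0).round(1),w.mean(0).round(1),P[m][:,2].mean().round(4))
E
```

```text
top 0.03 1354 [[0.386, -0.224, 0.03], [0.664, 0.025, 0.099]]
top 0.1 2030 [[0.386, -0.102, 0.101], [0.664, 0.025, 0.199]]
top 0.2 7261 [[0.389, -0.125, 0.203], [0.748, 0.024, 0.291]]
top 0.3 92 [[0.646, -0.088, 0.3], [0.665, -0.082, 0.314]]
top 0.055 80 [14.6 51.1] [10.6 25.9] [15.3 50.4] 0.091
top 0 162 [-0.1  0.4] [24.6 27.6] [-0.4  0.3] 0.0914
top -0.055 65 [-15.3 -50.8] [ 9.9 26.2] [-15.9 -49.2] 0.0917
scene 0.03 2950 [[0.384, -0.299, 0.031], [0.663, 0.027, 0.1]]
scene 0.1 4167 [[0.385, -0.298, 0.101], [0.663, 0.027, 0.199]]
scene 0.2 5041 [[0.387, -0.296, 0.201], [0.746, 0.024, 0.294]]
scene 0.3 815 [[0.404, -0.299, 0.301], [0.664, -0.08, 0.333]]
scene 0.055 66 [13.9 53.9] [12.1 27.3] [14.7 53.1] 0.0887
scene 0 105 [-1.5  2.8] [23.5 27.7] [-1.9  3.5] 0.0888
scene -0.055 29 [-15.8 -47.6] [ 8.3 22.8] [-16.5 -45. ] 0.0889
```

{"name": "play_rows", "arguments": {"steps": [[0, 0, -0.0779, 0, 0, -0.042, 1], [0, 0, -0.0779, 0, 0, -0.042, 1], [0, 0, -0.0779, 0, 0, -0.042, 1], [0, 0, -0.0779, 0, 0, -0.042, 1], [0, 0, -0.0779, 0, 0, -0.042, 1], [0, 0, -0.0779, 0, 0, -0.042, 1], [0, 0, -0.0779, 0, 0, -0.042, 1], [0, 0, -0.0779, 0, 0, -0.042, 1], [0, 0, -0.0779, 0, 0, -0.042, 1], [0, 0, 0, 0, 0, 0, 1]]}}

```text
time_s: 0.93
tcp_pos: [0.1492, -0.5301, 0.3855]
ee_rot: [2.001, -2.42, 0.007]
wrist_force: [0.4, 0.5, 0.9]
finger_gap: 0.997
finger_force: 0.0
```

{"name": "play_rows", "arguments": {"steps": [[0, 0, 0, -0.0865, -0.014, 0, 1], [0, 0, 0, -0.0865, -0.014, 0, 1], [0, 0, 0, -0.0865, -0.014, 0, 1], [0, 0, 0, -0.0865, -0.014, 0, 1], [0, 0, 0, -0.0865, -0.014, 0, 1], [0, 0, 0, -0.0865, -0.014, 0, 1], [0, 0, 0, -0.0865, -0.014, 0, 1], [0, 0, 0, -0.0865, -0.014, 0, 1], [0, 0, 0, -0.0865, -0.014, 0, 1], [0, 0, 0, -0.0865, -0.014, 0, 1]]}}

```text
time_s: 1.77
tcp_pos: [0.2709, -0.199, 0.3819]
ee_rot: [-1.992, 2.429, 0.001]
wrist_force: [1.2, 0.4, 0.6]
finger_gap: 1.005
finger_force: 0.0
```

{"name": "play_rows", "arguments": {"steps": [[0, 0, 0, -0.0872, 0.0093, 0, 1], [0, 0, 0, -0.0872, 0.0093, 0, 1], [0, 0, 0, -0.0872, 0.0093, 0, 1], [0, 0, 0, -0.0872, 0.0093, 0, 1], [0, 0, 0, -0.0872, 0.0093, 0, 1], [0, 0, 0, -0.0872, 0.0093, 0, 1], [0, 0, 0, -0.0872, 0.0093, 0, 1], [0, 0, 0, -0.0872, 0.0093, 0, 1], [0, 0, 0, -0.0872, 0.0093, 0, 1], [0, 0, 0, -0.0872, 0.0093, 0, 1], [0, 0, 0, 0, 0, 0, 1]]}}

```text
$.steps: bad value
```

{"name": "play_rows", "arguments": {"steps": [[0, 0, 0, -0.0872, 0.0093, 0, 1], [0, 0, 0, -0.0872, 0.0093, 0, 1], [0, 0, 0, -0.0872, 0.0093, 0, 1], [0, 0, 0, -0.0872, 0.0093, 0, 1], [0, 0, 0, -0.0872, 0.0093, 0, 1], [0, 0, 0, -0.0872, 0.0093, 0, 1], [0, 0, 0, -0.0872, 0.0093, 0, 1], [0, 0, 0, -0.0872, 0.0093, 0, 1], [0, 0, 0, -0.0872, 0.0093, 0, 1], [0, 0, 0, -0.0872, 0.0093, 0, 1]]}}

```text
time_s: 2.6
tcp_pos: [0.3014, 0.1504, 0.3821]
ee_rot: [1.994, -2.427, -0.0]
wrist_force: [1.3, 0.7, 0.4]
finger_gap: 1.0
finger_force: 0.0
```

{"name": "play_rows", "arguments": {"steps": [[0, 0, 0, -0.0365, -0.0656, 0.045, 1], [0, 0, 0, -0.0365, -0.0656, 0.045, 1], [0, 0, 0, -0.0365, -0.0656, 0.045, 1], [0, 0, 0, -0.0365, -0.0656, 0.045, 1], [0, 0, 0, -0.0365, -0.0656, 0.045, 1], [0, 0, 0, -0.0365, -0.0656, 0.045, 1], [0, 0, 0, -0.0365, -0.0656, 0.045, 1], [0, 0, 0, -0.0365, -0.0656, 0.045, 1], [0, 0, 0, -0.0365, -0.0656, 0.045, 1], [0, 0, 0, -0.0365, -0.0656, 0.045, 1]]}}

```text
time_s: 3.43
tcp_pos: [0.5887, 0.2412, 0.2003]
ee_rot: [1.992, -2.427, -0.001]
wrist_force: [-0.3, 1.1, 0.1]
finger_gap: 0.997
finger_force: 0.0
```

{"name": "play_rows", "arguments": {"steps": [[0, 0, 0, 0, 0, 0.07, 1], [0, 0, 0, 0, 0, 0.07, 1], [0, 0, 0, 0, 0, 0.05, 1], [0, 0, 0, 0, 0, 0, 1]]}}

```text
time_s: 3.77
tcp_pos: [0.5846, 0.2397, 0.1199]
ee_rot: [1.985, -2.421, -0.004]
wrist_force: [0.1, -0.8, -1.0]
finger_gap: 0.998
finger_force: 0.0
```

```bash
python3 - <<'E'
from h import *
a,d=viewer.get_image("top");np.save("top2.npy",d);b,d=viewer.get_image("scene")
a=cv2.resize(a[120:320,290:450],(480,600));b=cv2.resize(b[150:270,200:360],(800,600))[:,200:520]
cv2.imwrite("pics/m1.png",np.hstack([a,b])[:,:,::-1])
o=arm.get_obs();print(o["tcp_pos"],o["qpos"],o["wrist_force"])
print(R.from_rotvec(o["ee_rot"]).as_matrix())
E
```

```text
[0.58755419 0.24071588 0.12606454] [ 6.34728472e-01  4.69452389e-01  1.53665116e-01  4.73817215e-04
 -1.25698416e+00 -8.30346709e-01] [-0.00894855  0.50561883  0.97001478]
[[-0.19422794 -0.98095553 -0.00132316]
 [-0.98095484  0.19422987 -0.00153404]
 [ 0.00176182  0.00100001 -0.99999795]]
```

View pics/m1.png

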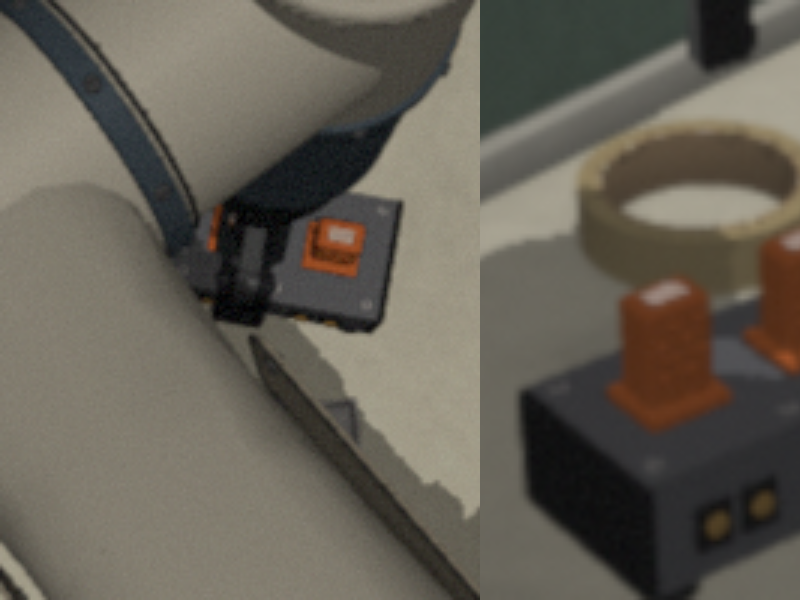

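The gripper is over the middle carrier at about (250,250) in the left half of the crop. The fingers straddle across the row and everything is undisturbed.

{"name": "play_rows", "arguments": {"steps": [[0, 0, 0, -0.003, 0, 0.06, 1], [0, 0, 0, 0, 0, 0.06, 1], [0, 0, 0, 0, 0, 0.03, 1], [0, 0, 0, 0, 0, 0.01, 1], [0, 0, 0, 0, 0, 0, 1]], "force": 60}}

```text
time_s: 4.28
tcp_pos: [0.5885, 0.2425, 0.0634]
ee_rot: [-1.994, 2.426, -0.001]
wrist_force: [0.4, -0.1, -0.3]
finger_gap: 1.001
finger_force: 0.0
```

{"name": "play_rows", "arguments": {"steps": [[0, 0, 0, 0, 0, 0, -0.4], [0, 0, 0, 0, 0, 0, -0.6], [0, 0, 0, 0, 0, 0, -1], [0, 0, 0, 0, 0, 0, -1], [0, 0, 0, 0, 0, 0, -1], [0, 0, 0, 0, 0, 0, -1], [0, 0, 0, 0, 0, 0, -1]]}}

```text
time_s: 4.87
tcp_pos: [0.5881, 0.2425, 0.0631]
ee_rot: [-1.995, 2.426, 0.0]
wrist_force: [-1.9, 0.7, 3.3]
finger_gap: 0.201
finger_force: 59.0
```

{"name": "play_rows", "arguments": {"steps": [[0, 0, 0, 0, 0, -0.0025, -1], [0, 0, 0, 0, 0, -0.0025, -1], [0, 0, 0, 0, 0, 0, -1]]}}

```text
time_s: 5.12
tcp_pos: [0.5879, 0.2423, 0.0642]
ee_rot: [1.995, -2.427, -0.0]
wrist_force: [0.2, -0.1, -1.1]
finger_gap: 0.199
finger_force: 58.5
```

{"name": "play_rows", "arguments": {"steps": [[0, 0, 0, 0, 0, -0.0025, -1], [0, 0, 0, 0, 0, 0, -1], [0, 0, 0, 0, 0, 0, -1]]}}

```text
time_s: 5.37
tcp_pos: [0.5877, 0.2423, 0.0647]
ee_rot: [1.994, -2.426, -0.001]
wrist_force: [0.4, 0.6, -5.1]
finger_gap: 0.197
finger_force: 58.8
```

{"name": "play_rows", "arguments": {"steps": [[0, 0, 0, 0, 0, -0.0025, -1], [0, 0, 0, 0, 0, 0, -1], [0, 0, 0, 0, 0, 0, -1]]}}

```text
time_s: 5.62
tcp_pos: [0.5875, 0.2422, 0.0651]
ee_rot: [1.993, -2.426, -0.001]
wrist_force: [3.9, 2.4, -14.2]
finger_gap: 0.198
finger_force: 59.0
```

{"name": "play_rows", "arguments": {"steps": [[0, 0, 0, 0, 0, -0.0025, -1], [0, 0, 0, 0, 0, 0, -1], [0, 0, 0, 0, 0, 0, -1]]}}

```text
time_s: 5.87
tcp_pos: [0.5875, 0.2422, 0.0661]
ee_rot: [1.993, -2.426, -0.001]
wrist_force: [5.8, 1.5, -17.8]
finger_gap: 0.2
finger_force: 58.8
```

{"name": "play_rows", "arguments": {"steps": [[0, 0, 0, 0, 0, -0.0025, -1], [0, 0, 0, 0, 0, 0, -1], [0, 0, 0, 0, 0, 0, -1]]}}

```text
time_s: 6.12
tcp_pos: [0.5874, 0.2422, 0.0669]
ee_rot: [1.993, -2.426, -0.001]
wrist_force: [5.4, 2.3, -20.6]
finger_gap: 0.197
finger_force: 58.9
```

Force keeps climbing with the block's stiffness, so the middle one is locked. I'll ease it back down and let go.

{"name": "play_rows", "arguments": {"steps": [[0, 0, 0, 0, 0, 0.005, -1], [0, 0, 0, 0, 0, 0.005, -1], [0, 0, 0, 0, 0, 0.005, -1], [0, 0, 0, 0, 0, 0.001, -1], [0, 0, 0, 0, 0, 0, -1], [0, 0, 0, 0, 0, 0, 0], [0, 0, 0, 0, 0, 0, 1], [0, 0, 0, 0, 0, 0, 1], [0, 0, 0, 0, 0, 0, 1]]}}

```text
time_s: 6.87
tcp_pos: [0.5888, 0.2424, 0.0628]
ee_rot: [-1.994, 2.425, -0.001]
wrist_force: [0.5, 0.0, -0.5]
finger_gap: 0.758
finger_force: 0.0
```

{"name": "play_rows", "arguments": {"steps": [[0, 0, 0, 0, 0, -0.04, 1], [0, 0, 0, 0, 0, -0.06, 1], [0, 0, 0, 0, 0, -0.05, 1], [0, 0, 0, -0.069, 0, 0, 1], [0, 0, 0, -0.069, 0, 0, 1], [0, 0, 0, 0, 0, 0, 1], [0, 0, 0, 0, 0, 0, 1]]}}

```text
time_s: 7.45
tcp_pos: [0.5989, 0.2976, 0.1217]
ee_rot: [-1.997, 2.425, -0.0]
wrist_force: [0.1, -0.8, -0.4]
finger_gap: 1.002
finger_force: 0.0
```

{"name": "play_rows", "arguments": {"steps": [[0, 0, 0, 0, 0.001, 0.06, 1], [0, 0, 0, 0, 0, 0.06, 1], [0, 0, 0, 0, 0, 0.02, 1], [0, 0, 0, 0, 0, 0.006, 1], [0, 0, 0, 0, 0, 0, 1], [0, 0, 0, 0, 0, 0, -0.4], [0, 0, 0, 0, 0, 0, -0.6], [0, 0, 0, 0, 0, 0, -1], [0, 0, 0, 0, 0, 0, -1], [0, 0, 0, 0, 0, 0, -1]]}}

```text
time_s: 8.28
tcp_pos: [0.5986, 0.2967, 0.0643]
ee_rot: [-1.994, 2.426, -0.0]
wrist_force: [-0.5, -0.2, 0.8]
finger_gap: 0.299
finger_force: 0.0
```

{"name": "play_rows", "arguments": {"steps": [[0, 0, 0, 0, 0, 0, -1], [0, 0, 0, 0, 0, 0, -1]]}}

```text
time_s: 8.45
tcp_pos: [0.5986, 0.2968, 0.0642]
ee_rot: [-1.995, 2.426, -0.0]
wrist_force: [-1.5, 0.3, 2.3]
finger_gap: 0.197
finger_force: 58.9
```

{"name": "play_rows", "arguments": {"steps": [[0, 0, 0, 0, 0, -0.0025, -1], [0, 0, 0, 0, 0, -0.0025, -1], [0, 0, 0, 0, 0, -0.0025, -1], [0, 0, 0, 0, 0, 0, -1], [0, 0, 0, 0, 0, 0, -1]]}}

```text
time_s: 8.87
tcp_pos: [0.5979, 0.2966, 0.0659]
ee_rot: [1.994, -2.426, -0.001]
wrist_force: [0.4, 0.7, -4.2]
finger_gap: 0.199
finger_force: 58.8
```

{"name": "play_rows", "arguments": {"steps": [[0, 0, 0, 0, 0, -0.0025, -1], [0, 0, 0, 0, 0, 0, -1], [0, 0, 0, 0, 0, 0, -1]]}}

```text
time_s: 9.12
tcp_pos: [0.5978, 0.2964, 0.0662]
ee_rot: [1.993, -2.426, -0.001]
wrist_force: [1.9, 1.9, -12.5]
finger_gap: 0.202
finger_force: 59.1
```

{"name": "play_rows", "arguments": {"steps": [[0, 0, 0, 0, 0, -0.0025, -1], [0, 0, 0, 0, 0, 0, -1], [0, 0, 0, 0, 0, 0, -1]]}}

```text
time_s: 9.37
tcp_pos: [0.5978, 0.2964, 0.0672]
ee_rot: [1.993, -2.426, -0.001]
wrist_force: [3.2, 1.7, -16.9]
finger_gap: 0.201
finger_force: 58.8
```

{"name": "play_rows", "arguments": {"steps": [[0, 0, 0, 0, 0, -0.0025, -1], [0, 0, 0, 0, 0, 0, -1], [0, 0, 0, 0, 0, 0, -1]]}}

```text
time_s: 9.62
tcp_pos: [0.5977, 0.2963, 0.0681]
ee_rot: [1.993, -2.426, -0.001]
wrist_force: [4.9, 2.4, -20.6]
finger_gap: 0.201
finger_force: 58.9
```

The left one behaves the same way, so it's locked too. I'll put it back and go to the right one.

{"name": "play_rows", "arguments": {"steps": [[0, 0, 0, 0, 0, 0.005, -1], [0, 0, 0, 0, 0, 0.005, -1], [0, 0, 0, 0, 0, 0.005, -1], [0, 0, 0, 0, 0, 0.001, -1], [0, 0, 0, 0, 0, 0, -1], [0, 0, 0, 0, 0, 0, 0], [0, 0, 0, 0, 0, 0, 1], [0, 0, 0, 0, 0, 0, 1], [0, 0, 0, 0, 0, 0, 1]]}}

```text
time_s: 10.37
tcp_pos: [0.599, 0.2967, 0.0641]
ee_rot: [-1.994, 2.425, -0.001]
wrist_force: [-0.2, 0.1, -0.4]
finger_gap: 0.757
finger_force: 0.0
```

{"name": "play_rows", "arguments": {"steps": [[0, 0, 0, 0, 0, -0.04, 1], [0, 0, 0, 0, 0, -0.06, 1], [0, 0, 0, 0, 0, -0.05, 1], [0, 0, 0, 0.07, 0, 0, 1], [0, 0, 0, 0.07, 0, 0, 1], [0, 0, 0, 0.07, 0, 0, 1], [0, 0, 0, 0.065, 0, 0, 1], [0, 0, 0, 0, 0, 0, 1], [0, 0, 0, 0, 0, 0, 1]]}}

```text
time_s: 11.12
tcp_pos: [0.5773, 0.1874, 0.1241]
ee_rot: [-1.992, 2.428, -0.001]
wrist_force: [0.4, 0.4, -0.1]
finger_gap: 1.0
finger_force: 0.0
```

{"name": "play_rows", "arguments": {"steps": [[0, 0, 0, -0.003, 0, 0.06, 1], [0, 0, 0, 0, 0, 0.06, 1], [0, 0, 0, 0, 0, 0.025, 1], [0, 0, 0, 0, 0, 0.007, 1], [0, 0, 0, 0, 0, 0, 1], [0, 0, 0, 0, 0, 0, -0.4], [0, 0, 0, 0, 0, 0, -0.6], [0, 0, 0, 0, 0, 0, -1], [0, 0, 0, 0, 0, 0, -1], [0, 0, 0, 0, 0, 0, -1]]}}

```text
time_s: 11.95
tcp_pos: [0.5776, 0.1899, 0.0631]
ee_rot: [-1.994, 2.426, -0.0]
wrist_force: [0.1, 0.8, -0.5]
finger_gap: 0.299
finger_force: 0.0
```

{"name": "play_rows", "arguments": {"steps": [[0, 0, 0, 0, 0, 0, -1], [0, 0, 0, 0, 0, 0, -1]]}}

```text
time_s: 12.12
tcp_pos: [0.5775, 0.1899, 0.0631]
ee_rot: [-1.995, 2.426, -0.0]
wrist_force: [-0.6, -0.6, 2.1]
finger_gap: 0.197
finger_force: 58.9
```

{"name": "play_rows", "arguments": {"steps": [[0, 0, 0, 0, 0, -0.0025, -1], [0, 0, 0, 0, 0, -0.0025, -1], [0, 0, 0, 0, 0, -0.0025, -1], [0, 0, 0, 0, 0, -0.0025, -1], [0, 0, 0, 0, 0, 0, -1], [0, 0, 0, 0, 0, 0, -1]]}}

```text
time_s: 12.62
tcp_pos: [0.5767, 0.1897, 0.0659]
ee_rot: [1.994, -2.426, -0.001]
wrist_force: [-1.1, 0.6, -5.6]
finger_gap: 0.2
finger_force: 59.0
```

{"name": "play_rows", "arguments": {"steps": [[0, 0, 0, 0, 0, -0.0025, -1], [0, 0, 0, 0, 0, 0, -1], [0, 0, 0, 0, 0, 0, -1]]}}

```text
time_s: 12.87
tcp_pos: [0.5772, 0.1898, 0.0678]
ee_rot: [1.995, -2.427, -0.0]
wrist_force: [-1.4, 1.1, -2.6]
finger_gap: 0.205
finger_force: 59.3
```

{"name": "play_rows", "arguments": {"steps": [[0, 0, 0, 0, 0, -0.0025, -1], [0, 0, 0, 0, 0, 0, -1], [0, 0, 0, 0, 0, 0, -1]]}}

```text
time_s: 13.12
tcp_pos: [0.5776, 0.1899, 0.0691]
ee_rot: [-1.995, 2.426, -0.001]
wrist_force: [-2.1, 0.1, -0.0]
finger_gap: 0.198
finger_force: 59.6
```

It yields, so this is the spent one. I'll pull it out.

{"name": "play_rows", "arguments": {"steps": [[0, 0, 0, 0, 0, -0.006, -1], [0, 0, 0, 0, 0, -0.008, -1], [0, 0, 0, 0, 0, -0.015, -1], [0, 0, 0, 0, 0, -0.02, -1], [0, 0, 0, 0, 0, -0.03, -1], [0, 0, 0, 0, 0, -0.04, -1], [0, 0, 0, 0, 0, -0.05, -1], [0, 0, 0, 0, 0, -0.05, -1], [0, 0, 0, 0, 0, -0.03, -1], [0, 0, 0, 0, 0, 0, -1]]}}

```text
time_s: 13.95
tcp_pos: [0.5794, 0.1904, 0.173]
ee_rot: [-1.991, 2.421, -0.004]
wrist_force: [-1.0, -0.3, 0.7]
finger_gap: 0.202
finger_force: 59.5
```

```bash
python3 - <<'E'
from h import *
b,d=viewer.get_image("scene")
cv2.imwrite("pics/m2.png",cv2.resize(b[120:300,200:440],(800,600))[:,:,::-1])
o=arm.get_obs();T=R.from_rotvec(o["ee_rot"]).as_matrix();p=o["tcp_pos"]
print(p,o["wrist_force"],(T.T@(np.array([.44,.22,p[2]])-p)/.4).round(4))
E
```

```text
[0.57848137 0.19028539 0.17080284] [ 0.02284341 -0.40651187 -0.39731434] [-0.0059  0.354  -0.0014]
```

View pics/m2.png

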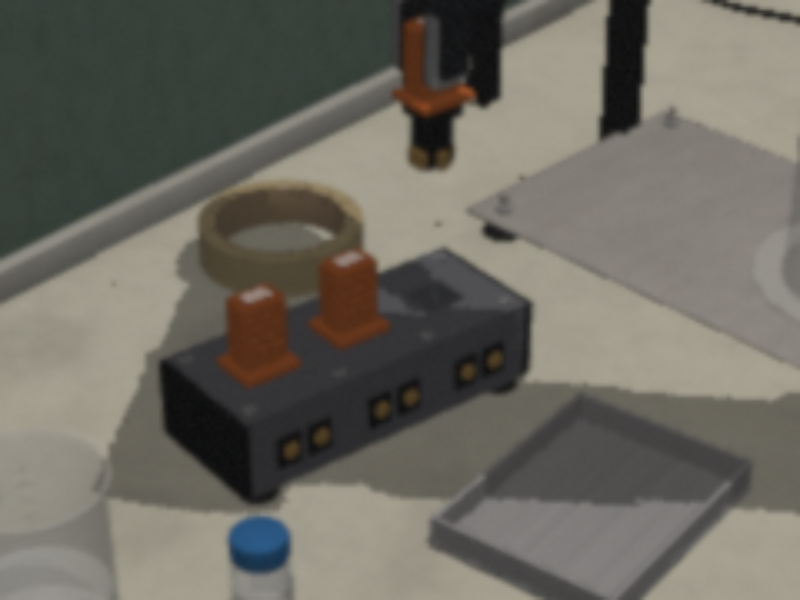

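The carrier hangs upright in the gripper at (435,100). The other two sit home and the block is down.

{"name": "play_rows", "arguments": {"steps": [[0, 0, 0, -0.006, 0.06, 0, -1], [0, 0, 0, -0.006, 0.06, 0, -1], [0, 0, 0, -0.006, 0.06, 0, -1], [0, 0, 0, -0.006, 0.06, 0, -1], [0, 0, 0, -0.006, 0.06, 0, -1], [0, 0, 0, -0.005, 0.053, 0, -1], [0, 0, 0, 0, 0, 0, -1], [0, 0, 0, 0, 0, 0.06, -1], [0, 0, 0, 0, 0, 0.06, -1], [0, 0, 0, 0, 0, 0, -1]]}}

```text
time_s: 14.83
tcp_pos: [0.4385, 0.229, 0.1155]
ee_rot: [1.988, -2.421, -0.002]
wrist_force: [-1.0, -1.4, -1.3]
finger_gap: 0.196
finger_force: 59.6
```

{"name": "play_rows", "arguments": {"steps": [[0, 0, 0, 0, 0, 0.06, -1], [0, 0, 0, 0, 0, 0.06, -1], [0, 0, 0, 0, 0, 0.025, -1], [0, 0, 0, 0, 0, 0, -1], [0, 0, 0, 0, 0, 0, -1]]}}

```text
time_s: 15.25
tcp_pos: [0.4419, 0.2308, 0.0626]
ee_rot: [1.995, -2.426, 0.001]
wrist_force: [1.4, -0.7, 0.3]
finger_gap: 0.201
finger_force: 59.6
```

{"name": "play_rows", "arguments": {"steps": [[0, 0, 0, 0, 0, 0.01, -1], [0, 0, 0, 0, 0, 0.01, -1], [0, 0, 0, 0, 0, 0.003, -1], [0, 0, 0, 0, 0, 0, -1], [0, 0, 0, 0, 0, 0, -1]]}}

```text
time_s: 15.67
tcp_pos: [0.4416, 0.2309, 0.0532]
ee_rot: [-1.995, 2.426, -0.0]
wrist_force: [0.5, -0.1, -0.1]
finger_gap: 0.198
finger_force: 59.6
```

{"name": "play_rows", "arguments": {"steps": [[0, 0, 0, 0, 0, 0.004, -1], [0, 0, 0, 0, 0, 0, -1], [0, 0, 0, 0, 0, 0, -1]]}}

```text
time_s: 15.92
tcp_pos: [0.4415, 0.2308, 0.0513]
ee_rot: [1.995, -2.427, 0.0]
wrist_force: [1.3, -0.8, -0.4]
finger_gap: 0.196
finger_force: 59.6
```

{"name": "play_rows", "arguments": {"steps": [[0, 0, 0, 0, 0, 0.0025, -1], [0, 0, 0, 0, 0, 0, -1], [0, 0, 0, 0, 0, 0, -1]]}}

```text
time_s: 16.17
tcp_pos: [0.4415, 0.2309, 0.0502]
ee_rot: [1.995, -2.427, -0.0]
wrist_force: [0.2, 0.2, -0.3]
finger_gap: 0.198
finger_force: 59.6
```

{"name": "play_rows", "arguments": {"steps": [[0, 0, 0, 0, 0, 0.0025, -1], [0, 0, 0, 0, 0, 0, -1], [0, 0, 0, 0, 0, 0, -1]]}}

```text
time_s: 16.42
tcp_pos: [0.4416, 0.2309, 0.05]
ee_rot: [-1.995, 2.426, -0.0]
wrist_force: [-2.5, -0.5, 5.5]
finger_gap: 0.199
finger_force: 60.4
```

Contact (+5.5 N). I'll release slowly and retreat straight up.

{"name": "play_rows", "arguments": {"steps": [[0, 0, 0, 0, 0, 0, -0.5], [0, 0, 0, 0, 0, 0, -0.3], [0, 0, 0, 0, 0, 0, 0], [0, 0, 0, 0, 0, 0, 0.5], [0, 0, 0, 0, 0, 0, 1], [0, 0, 0, 0, 0, 0, 1], [0, 0, 0, 0, 0, 0, 1], [0, 0, 0, 0, 0, -0.02, 1], [0, 0, 0, 0, 0, -0.05, 1], [0, 0, 0, 0, 0, -0.06, 1]]}}

```text
time_s: 17.25
tcp_pos: [0.4406, 0.2301, 0.1012]
ee_rot: [1.993, -2.424, 0.0]
wrist_force: [0.6, -0.2, 1.2]
finger_gap: 1.0
finger_force: 0.0
```

{"name": "play_rows", "arguments": {"steps": [[0, 0, 0, 0, 0, -0.08, 1], [0, 0, 0, 0, 0, -0.08, 1], [0, 0, 0, 0, 0, -0.08, 1], [0, 0, 0, 0, 0, -0.08, 1], [0, 0, 0, 0, 0, 0, 1], [0, 0, 0, 0, 0, 0, 1]]}}

```text
time_s: 17.75
tcp_pos: [0.4423, 0.2316, 0.2319]
ee_rot: [-1.992, 2.423, 0.001]
wrist_force: [-0.3, -0.2, -0.7]
finger_gap: 1.003
finger_force: 0.0
```

```bash
python3 - <<'E'
from h import *
b,d=viewer.get_image("scene");P=cloud("scene",d)
cv2.imwrite("pics/m3.png",cv2.resize(b[120:360,180:500],(800,600))[:,:,::-1])
print(arm.get_obs()["time_s"],arm.get_obs()["tcp_pos"])
h=cv2.cvtColor(b,cv2.COLOR_RGB2HSV);m=(h[...,0]<15)&(h[...,1]>150)&(d>0)
n,l,s,c=cv2.connectedComponentsWithStats(m.astype(np.uint8))
for k in range(1,n):
    if s[k,4]>60: print(c[k].round(),np.percentile(P[l==k],[2,50,98],axis=0).round(3).tolist())
E
```

```text
17.8 [0.44142693 0.23103332 0.22999509]
[304. 211.] [[0.573, 0.233, 0.052], [0.58, 0.251, 0.069], [0.599, 0.258, 0.09]]
[277. 221.] [[0.584, 0.286, 0.052], [0.591, 0.304, 0.07], [0.607, 0.312, 0.09]]
[380. 248.] [[0.427, 0.221, 0.037], [0.434, 0.239, 0.054], [0.45, 0.245, 0.077]]
```

View pics/m3.png

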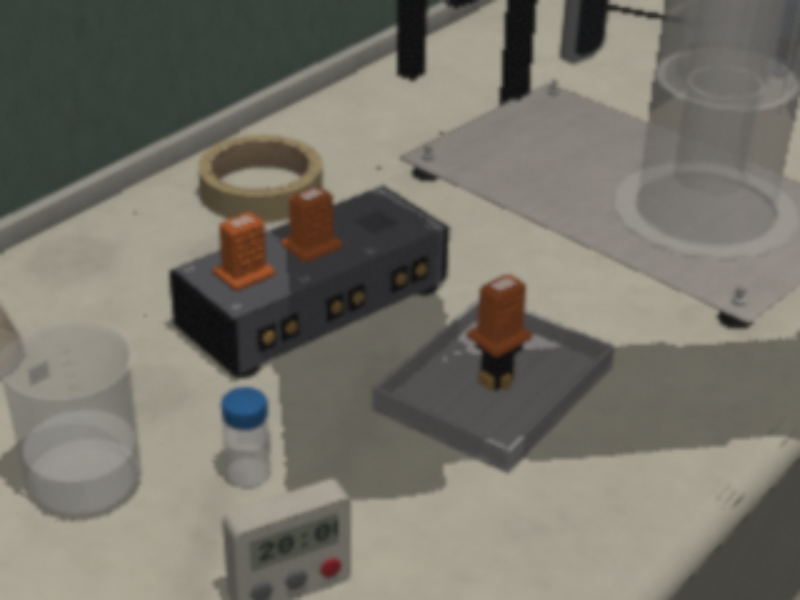

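The carrier stands upright in the tray at (498,335). The other two are home at (243,245) and (312,222), and the beaker, timer and vial are undisturbed.

```bash
python3 -c "
from bench import arm
print(arm.finish_job())"
```

```text
the job is handed in; nothing more can be done
None
```

The spent carrier was the right-hand one: it stands upright in the tray, the other two are home, the block is down, and the job is handed in (no verdict was returned).

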